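Seat the carved limestone lid on its urn

TASK

The stone lid stands on the bench beside its urn. Set it on the urn's rim, turned so that its three joggles drop into notches of the rim and it sits fully home, centred and level, and let go of it. Lower it gently, without dropping or forcing it, for limestone chips, and leave the mallet, the chisel and the carved rosette where they lie.

Things in the scene. Friction and masses are not known exactly. Their poses are not given: they have to be found in the camera images.
- lid: Loose cream limestone lid, 0.4 kg: disc 120 mm across, 12 mm thick, with a square finial on top and three block joggles underneath, on which it stands. The joggles are centred 46 mm from its axis at 0, 120 and 240 degrees from its x axis; each is 14 mm long radially, 8.4 mm wide, 7 mm deep. Origin on the axis at the joggles' undersides, z up: disc at z = 7 to 19 mm, top of the bud at 71 mm.
- lid_seat (a point): Centre of the flat underside of the lid's disc, the face that rests on the rim (7 mm above the lid's origin).
- lid_finial (a point): Point on the lid's axis to hold it by, 44 mm above its origin. The finial is 28 x 28 mm, its flat sides facing along the lid's x and y, and upright from 19 to 55 mm above the origin; a narrowing bud tops it.
- urn: Fixed, hollow cream limestone urn, 110 mm tall and 110 mm across. Origin at the centre of its foot, z up. Its rim (35 to 55 mm radius) has six radial notches, one every 60 degrees, but the rim was bedded at any angle: where the notches lie is NOT given by the urn's yaw and differs each time. See them from above (grey beds) or feel for them by turning the lid.
- urn_rim (a point): Centre of the rim's top plane, 110 mm above the urn's origin; lid_seat comes here when the lid is home. The notches are 9 mm deep, open inward and outward, about 14 mm wide at 39 mm radius and wider outward: a joggle has about 4 degrees of play either way. With joggles on top of the rim the lid stands 7 mm too high.
- boss: Loose carved limestone rosette, 62 mm across, 31 mm tall; origin at the centre of its underside. A bystander.
- mallet: Loose round mallet lying along its y axis: brass-coloured head 66 mm across from y = 30 to 120 mm, wooden handle 24 mm thick from y = -110 to 30 mm; origin on the bench below its axis. A bystander.
- chisel: Loose steel stone chisel lying along its y axis, 215 mm long, 11 to 20 mm wide, 15 mm tall; origin under the middle of its shank. A bystander.
Mind the look-alikes: they are no part of the job. What is shaped like the lid but pink, turquoise or yellow is not meant.

How it is judged:
By the outcome, as a careful person would: the job done as asked, in the order asked, and still so for the second after the job is handed in, with the robot touching nothing.
It also fails if it takes over 48 s, if anything falls off the work surface, if the arm or the gripper's body presses on something with over 40 N, if the wrist force passes 120 N, or if a joint passes its speed limit or range.

ROBOT

A 6-joint arm with a two-finger parallel gripper is mounted at the origin on the work surface. World frame = base frame: x ahead of the robot, y to its left, z up, the work surface at z = 0. Lengths are in m, angles in rad, forces in N, time in s.
With the tool pointing down it reaches from about 0.25 to 0.725 m from the base axis. Payload 4 kg.
Tool frame: the origin (TCP) lies on the centre line of the jaws, within the pads' length; the fingertips stand robot.tip_extent ahead of it and the grasp point (between the pads) lies 3 mm ahead of it (robot.tip_extent is the distance from the TCP to the fingertips, in m); z points along the fingers, y is the line along which they close (so a half turn about z gives the same grasp; the last joint's range is limited). The gripper opens to 85 mm and grips with 20 to 120 N. Pads are 22 mm wide; open, the fingers measure 114 mm over their backs; the gripper's body (76 mm by 85 mm) begins 54 mm behind the grasp point. The pads swing forward as they close: fully open they stand 13 mm farther back than shut.
Start: joints at [1.13, 0.241, 0.005, 1.335, 0, 1.571], TCP at [0.213, 0.452, 0.253] pointing down, gripper open.
Joint ranges: [-2.72, 2.72], [-1.05, 1.87], [-1.09, 1.28], [-1.99, 2.15], [-1.42, 1.44], [-3.14, 3.14]. Speed limits (rad/s): [2.79, 2.79, 3.14, 3.14, 3.14, 3.14].

INTERFACE

Orientations are given as a unit quaternion [x, y, z, w].
In Python, from station import telemetry, viewer, robot, search_frame gives the robot as it stands.
- The arm moves only by the tool send_rows, never from a script. Its argument "commands" is a list that holds one entry, the list of rows, each a list of 6 numbers: the shift along the tool's x, y, z in m, then the turn, a rotation vector about the tool's x, y, z in degrees. A call has 1 to 12 rows; each row is the pose to reach, as a shift and turn from the pose commanded when the call began, along the tool's axes at that moment; what a row does not reach only later rows make up. A row lasts 1/12 s, in which the tool goes at most 41.7 mm and 7.16 degrees, less where a joint would pass 70% of its speed; a pose out of reach is approached as far as the arm can. A call with a gripper value outside its range is refused whole. "gripper" is the opening, from 0 (shut) to 1 (fully open), set as the call begins (left out, the last holds). The fingers move at their own pace and stop on an object; "squeeze" is the grip in N (left out, the last holds). Time passes only in rows, so rows that repeat a pose let the fingers close. It gives the time, the measured TCP pose, the force, the opening and the grip force at its end, in the units of the state.
- telemetry.get_state(): the state, without advancing time (a new reading comes with each control period).
- viewer.camera(name): name is "scene" or "top" or "wrist"; returns the picture (480x640x3 uint8, blue, green, red); there is no depth.
- viewer.get_calibration(name): a dict with "mtx" (3x3 intrinsics, pixels), "cam_to_world" (4x4, takes a point from camera to world coordinates). Camera axes: x right, y up, looking along -z (the intrinsics and any distortion apply to the point x, -y, -z); pixel columns grow to the right and rows downward; lengths in m; the calibration is good to about 2 mm. A picture is of the moment at which its call begins: read the wrist's pose just before it. get_calibration takes no time and is no camera call; for the wrist camera it gives the pose at the moment of the call.
- robot.close_job(): hands the job in; it is judged then, once.
Trained networks look in the newest picture that a camera, given by its name, has taken for a name from the list of things; names that differ only in an ending like _2 or _b are one class to them, and where a whole thing is asked for, a point or a joint stands for the part that bears it (a point fixed in the world has none). Each returns a list of dicts, best first, with "confidence" (0 to 1); they miss things now and then, are a little off and sometimes report something else, mostly with a low value. They report only what shows in the picture. A call takes as long as a camera call. They do not tell look-alikes from the thing itself.
- search_frame(camera, thing): "box" ([left, top, right, bottom] in pixels, round what is visible of it).
The state is a dict: "t": time; "qpos": joint angles; "joint_velocities": joint speeds; "joint_torque": joint torques, N m; "tool_pos": TCP position; "tool_rot": TCP orientation; "contact_force": force on the tool from outside, world axes, zero at the start; "moment": the same for the moment, N m; "width": opening from 0.0 (shut) to 1.0 (fully open); "grasp_force": force on a finger pad.
Only numpy, scipy, OpenCV 4.12 (cv2) and the standard library are available. Lean on these libraries where they do the work, as an engineer would, in place of code of your own. Each camera call takes 0.05 s, during which the arm holds its last target. There are 200 camera calls.

## Working session

There is one attempt and no reset: what is moved stays moved. The work goes in short steps, Python scripts to look and compute and a tool call to move; the robot and the scene stay as the last step left them, time stands still between calls to the robot, and variables do not carry over. Pictures are saved under pics/ and viewed, at most 10 in all, crops included, and the job is handed in when it is done.

Besides the shell and the picture viewer there is one more tool, called after "Request:" as name(argument=value, ...), one argument or row to a line, values as JSON. send_rows: Moves the arm, as the interface text tells. Its arguments: {"type":"object","properties":{"commands":{"type":"array","items":{"type":"array","items":{"type":"array","items":{"type":"number"}}}},"gripper":{"type":"number"},"squeeze":{"type":"number"}},"required":["commands"]}

```bash
mkdir -p pics; ls; cat > h.py <<'E'
import numpy as np, cv2
from station import telemetry, viewer, robot, search_frame
def ray(name,u,v,cal=None):
    c=cal or viewer.get_calibration(name); K=np.array(c["mtx"]);T=np.array(c["cam_to_world"])
    d=np.linalg.inv(K)@[u,v,1]; d=np.array([d[0],-d[1],-d[2]])
    return T[:3,3],T[:3,:3]@d
def onz(name,u,v,z,cal=None):
    o,d=ray(name,u,v,cal); return o+d*(z-o[2])/d[2]
def proj(name,P,cal=None):
    c=cal or viewer.get_calibration(name); K=np.array(c["mtx"]);T=np.array(c["cam_to_world"])
    p=T[:3,:3].T@(np.array(P)-T[:3,3]); q=K@[p[0],-p[1],-p[2]]; return q[:2]/q[2]
def tri(r):
    A=0;b=0
    for o,d in r:
        d=d/np.linalg.norm(d);M=np.eye(3)-np.outer(d,d);A=A+M;b=b+M@o
    return np.linalg.solve(A,b)
E
python3 - <<'E'
from h import *
print(robot.tip_extent, telemetry.get_state())
for n in ("scene","top"):
    im=viewer.camera(n); cv2.imwrite(f"pics/{n}0.png",im); c=viewer.get_calibration(n); print(n,c)
    for t in ("lid","lid_finial","urn","boss","mallet","chisel"):
        print(t,[(np.round(r["box"]).tolist(),round(r["confidence"],2)) for r in search_frame(n,t)])
E
```

```text
pics
0.022 {'t': 0.0, 'qpos': array([ 1.12997140e+00,  2.41411486e-01,  3.70525827e-03,  1.33519217e+00,
       -2.77027378e-05,  1.57081697e+00]), 'joint_velocities': array([ 0.00011483,  0.00020575, -0.00071658, -0.00125146, -0.00018038,
       -0.00018196]), 'joint_torque': array([-4.95137301e-04, -3.72316039e+01,  2.52411300e+01,  1.71614141e-02,
        6.47589331e-05, -1.30481908e-05]), 'tool_pos': array([0.21309716, 0.451661  , 0.25240641]), 'tool_rot': array([ 2.18642061e-01,  9.75804563e-01, -1.02863724e-03, -2.16262908e-04]), 'contact_force': array([-0.74972447,  0.20047086, -0.5428392 ]), 'moment': array([-0.05452688, -0.03976074, -0.02553603]), 'grasp_force': 0.0, 'width': 1.0027276829033627}
scene {'mtx': array([[496.15551747,   0.        , 317.58045971],
       [  0.        , 496.15551747, 244.81018133],
       [  0.        ,   0.        ,   1.        ]]), 'cam_to_world': array([[-0.33530759, -0.67233893,  0.65994635,  0.97379575],
       [ 0.94194525, -0.25230006,  0.22154868,  0.11573581],
       [ 0.0175487 ,  0.69592028,  0.71790459,  0.61397003],
       [ 0.       
[... 774 characters left out ...]
,  0.36348958],
       [-0.99958094, -0.01090388,  0.02681511, -0.02585577],
       [ 0.02422283,  0.19212207,  0.98107205,  0.82423956],
       [ 0.        ,  0.        ,  0.        ,  1.        ]])}
lid [([330.0, 227.0, 405.0, 294.0], 0.87), ([352.0, 336.0, 425.0, 410.0], 0.87), ([425.0, 228.0, 491.0, 294.0], 0.76), ([188.0, 302.0, 256.0, 372.0], 0.68)]
lid_finial [([425.0, 226.0, 494.0, 293.0], 0.92), ([188.0, 302.0, 255.0, 375.0], 0.91), ([351.0, 330.0, 421.0, 404.0], 0.77), ([328.0, 226.0, 398.0, 294.0], 0.73)]
urn [([136.0, 204.0, 214.0, 272.0], 0.91)]
boss [([264.0, 258.0, 300.0, 290.0], 0.72)]
mallet [([157.0, 126.0, 292.0, 170.0], 0.84)]
chisel [([328.0, 141.0, 443.0, 162.0], 0.68)]
```

View pics/top0.png

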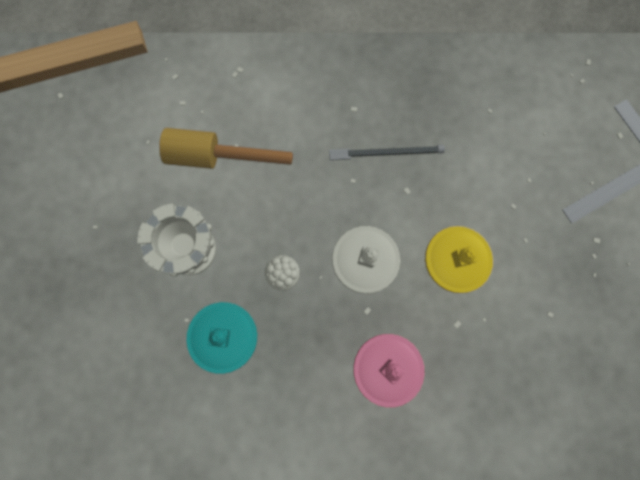

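View pics/scene0.png

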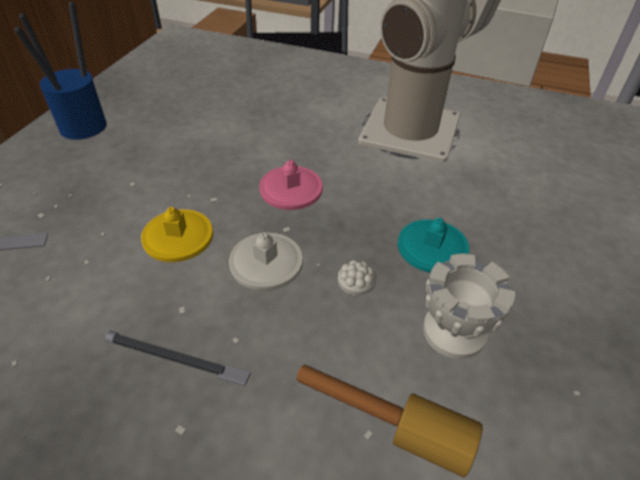

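Candidates for the lid: cream (top 367,259; scene 265,258), yellow (460,259), pink (389,371) and turquoise (222,338). The cream one matches the description. The urn is at top (175,238) and the rosette at (283,272). The mallet and chisel lie farther off.

```bash
python3 - <<'E'
from h import *
T=cv2.imread("pics/top0.png");S=cv2.imread("pics/scene0.png")
def fit(im,box,thr):
    l,t,r,b=box; g=cv2.GaussianBlur(im,(3,3),0)[t:b,l:r].min(2); m=(g>thr).astype(np.uint8)
    cs,_=cv2.findContours(m,cv2.RETR_EXTERNAL,cv2.CHAIN_APPROX_NONE); c=max(cs,key=cv2.contourArea)
    e=cv2.fitEllipse(cv2.convexHull(c)+np.array([l,t])); return e
for n,im,box in (("top",T,(322,215,412,305)),("scene",S,(220,225,310,295))):
    print(np.percentile(im[box[1]:box[3],box[0]:box[2]].min(2),[10,50,90]))
    for thr in (140,155): 
        e=fit(im,box,thr);print(n,e, onz(n,*e[0],0.017))
# finial tips (rough), detection centres
print("lid tri from boxes",tri([ray("top",366.5,259.5),ray("scene",265.5,261)]))
et=fit(T,(322,215,412,305),150);es=fit(S,(220,236,310,295),150);print("lid tri",tri([ray("top",*et[0]),ray("scene",*es[0])]))
print("urn rim tri", tri([ray("top",174.5,238.5),ray("scene",469.5,292)]), onz("top",174.5,238.5,.11))
c=T[210:310,320:420];c=cv2.resize(c,(500,500),interpolation=cv2.INTER_CUBIC)
u=cv2.resize(T[195:285,125:225],(555,500),interpolation=cv2.INTER_CUBIC)[:, :300+255]
cv2.imwrite("pics/crop.png",cv2.resize(np.hstack([c,u]),(800,380)))
E
```

```text
[117. 129. 161.]
top ((366.39080810546875, 258.8176574707031), (65.65023803710938, 67.4736099243164), 120.110595703125) [ 0.48455174 -0.13667615  0.017     ]
top ((370.7582702636719, 256.7384033203125), (51.07931137084961, 64.75262451171875), 148.27748107910156) [ 0.48816154 -0.14453725  0.017     ]
[ 90. 107. 144.]
scene ((255.54029846191406, 262.6334228515625), (44.57526779174805, 50.04888916015625), 98.60545349121094) [ 0.49799191 -0.14887363  0.017     ]
scene ((258.6079406738281, 240.54879760742188), (4.616764545440674, 5.828372955322266), 40.155487060546875) [ 0.4505231  -0.16491369  0.017     ]
lid tri from boxes [ 0.48424509 -0.13771721  0.01102546]
lid tri [ 4.91436808e-01 -1.51044683e-01 -1.19640771e-04]
urn rim tri [0.50901415 0.17715041 0.09634571] [0.50618834 0.17437843 0.11      ]
```

View pics/crop.png

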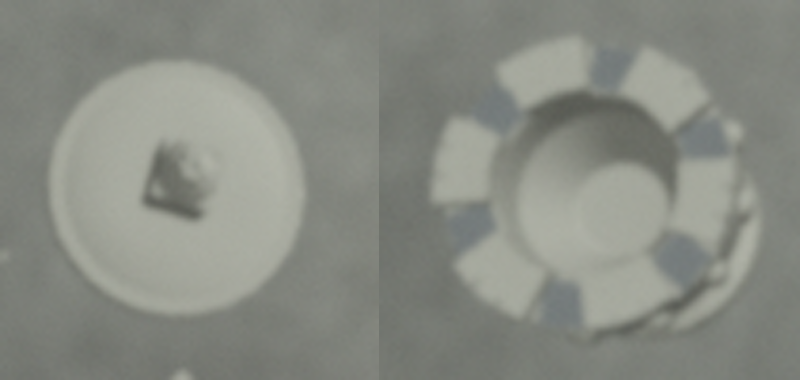

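The crop confirms the cream disc is the lid, with its finial edges at about -10° or 80°. The urn has six grey notch beds. Next I'll work out the hover move.

```bash
cat >> h.py <<'E'
from scipy.spatial.transform import Rotation as R
def move(P,yaw,st=None):
    "row (tool axes, mm & deg) to TCP P, tool down with tool-y at yaw deg (mod 180, nearest)"
    st=st or telemetry.get_state(); R0=R.from_quat(st["tool_rot"])
    best=None
    for y in (yaw,yaw+180):
        a=np.radians(y); Y=np.array([np.cos(a),np.sin(a),0]);Z=np.array([0,0,-1.]);X=np.cross(Y,Z)
        rv=(R0.inv()*R.from_matrix(np.c_[X,Y,Z])).as_rotvec(degrees=True)
        if best is None or np.linalg.norm(rv)<np.linalg.norm(best): best=rv
    return np.round(R0.inv().apply(np.array(P)-st["tool_pos"]),4),np.round(best,2)
E
python3 - <<'E'
from h import *
print(viewer.get_calibration("wrist")); print(move([0.47,-0.137,0.25],-10),move([0.44,-0.135,0.25],-10))
E
```

```text
{'mtx': array([[404.40017211,   0.        , 318.81848642],
       [  0.        , 404.40017211, 233.35922631],
       [  0.        ,   0.        ,   1.        ]]), 'cam_to_world': array([[ 4.26524332e-01, -8.57206737e-01, -2.88571664e-01,
         1.39329215e-01],
       [ 9.04475817e-01,  4.03986013e-01,  1.36816660e-01,
         4.86711954e-01],
       [-7.01246988e-04, -3.19361726e-01,  9.47632627e-01,
         3.74049348e-01],
       [ 0.00000000e+00,  0.00000000e+00,  0.00000000e+00,
         1.00000000e+00]])}
(array([-0.4835, -0.4234,  0.0033]), array([ 0.  , -0.  , 74.74])) (array([-0.4555, -0.4344,  0.0033]), array([ 0.  , -0.  , 74.74]))
```

Request:
send_rows(
  commands=[
    [[-0.384, -0.125, 0, 0, 0, 74.7], [-0.384, -0.125, 0, 0, 0, 74.7], [-0.384, -0.125, 0, 0, 0, 74.7], [-0.384, -0.125, 0, 0, 0, 74.7], [-0.384, -0.125, 0, 0, 0, 74.7], [-0.384, -0.125, 0, 0, 0, 74.7], [-0.384, -0.125, 0, 0, 0, 74.7], [-0.384, -0.125, 0, 0, 0, 74.7], [-0.384, -0.125, 0, 0, 0, 74.7], [-0.384, -0.125, 0, 0, 0, 74.7], [-0.384, -0.125, 0, 0, 0, 74.7], [-0.384, -0.125, 0, 0, 0, 74.7]],
  ],
)

```text
t: 1.7
tool_pos: [0.5084, 0.1736, 0.2529]
tool_rot: [0.767, 0.641, -0.0, -0.0]
contact_force: [1.1, 0.9, -0.7]
width: 1.003
grasp_force: 0.0
```

```bash
python3 - <<'E'
from h import *
import json
st=telemetry.get_state();c=viewer.get_calibration("wrist");im=viewer.camera("wrist");cv2.imwrite("pics/w1.png",im)
np.savez("w1.npz",mtx=c["mtx"],cam_to_world=c["cam_to_world"])
print(st["t"],st["tool_pos"],st["joint_velocities"].round(3),search_frame("wrist","urn"), proj("wrist",[.507,.175,.11],c))
print(move([0.484,-0.137,0.25],-10))
E
```

```text
1.7 [0.50843455 0.17364497 0.2528772 ] [ 0.047 -0.019 -0.023  0.007  0.008 -0.074] [{'box': [240.4, 130.2, 399.5, 295.2], 'confidence': 0.97}] [315.91509867 221.62890667]
(array([-0.3116,  0.0308,  0.0031]), array([-0.04,  0.  ,  0.12]))
```

View pics/w1.png

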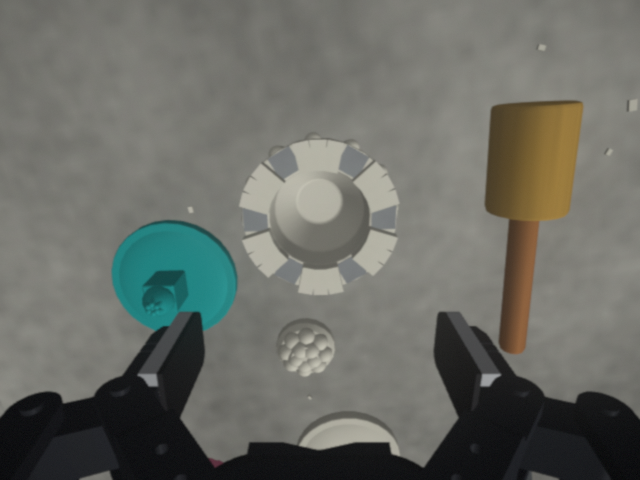

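The wrist view shows the urn rim centred near (320,217). Its notch beds are at about (285,162), (354,159), (256,220), (384,219), (289,271) and (351,270). I'll fit these and move to hover over the lid.

```bash
cat > urn.py <<'E'
from h import *
from scipy.optimize import least_squares
def notches(f,box,show=True):
    im=cv2.imread(f"pics/{f}.png").astype(int);c=dict(np.load(f"{f}.npz"))
    m=((im[:,:,0]-im[:,:,2]>12)&(im.max(2)>90)).astype(np.uint8); k=np.zeros_like(m);l,t,r,b=box;k[t:b,l:r]=1
    m=cv2.morphologyEx(m*k,cv2.MORPH_OPEN,np.ones((3,3)))
    n,_,s,ce=cv2.connectedComponentsWithStats(m)
    P=np.array([ce[i] for i in range(1,n) if s[i,4]>60]); print(P.round(0).tolist(),[s[i,4] for i in range(1,n)])
    for zb in (0.095,0.101,0.105):
        W=np.array([onz(None,u,v,zb,c)[:2] for u,v in P])
        def res(p):
            d=W-p[:2]; return np.r_[np.hypot(*d.T)-p[3], .045*np.sin(3*(np.arctan2(d[:,1],d[:,0])-p[2]))/3]
        best=min((least_squares(res,[*W.mean(0),a,.045]) for a in np.radians([0,20,40])),key=lambda q:q.cost)
        print(zb,best.x[:2].round(4),"ang mod60",np.degrees(best.x[2])%60,"r",best.x[3],"rms",np.sqrt(2*best.cost/12))
if __name__=="__main__":
    notches("w1",(230,125,410,305))
E
python3 urn.py
```

```text
[[233.0, 282.0]] [np.int32(291)]
0.095 [0.4297 0.1399] ang mod60 19.999319268599894 r 0.007745863919174022 rms 4.56259313559423e-10
0.101 [0.4344 0.155 ] ang mod60 40.00165547088115 r 0.01782267669027412 rms 7.289154976825312e-10
0.105 [0.4357 0.1568] ang mod60 40.001658251015506 r 0.017817314145784427 rms 8.620685600687175e-10
```

Request:
send_rows(
  commands=[
    [[-0.312, 0.031, 0, 0, 0, 0], [-0.312, 0.031, 0, 0, 0, 0], [-0.312, 0.031, 0, 0, 0, 0], [-0.312, 0.031, 0, 0, 0, 0], [-0.312, 0.031, 0, 0, 0, 0], [-0.312, 0.031, 0, 0, 0, 0], [-0.312, 0.031, 0, 0, 0, 0], [-0.312, 0.031, 0, 0, 0, 0], [-0.312, 0.031, 0, 0, 0, 0], [-0.312, 0.031, 0, 0, 0, 0]],
  ],
)

```text
t: 2.63
tool_pos: [0.4836, -0.1373, 0.2535]
tool_rot: [0.766, 0.643, 0.0, -0.0]
contact_force: [-0.7, 1.0, 0.1]
width: 1.001
grasp_force: 0.0
```

```bash
python3 - <<'E'
from h import *
st=telemetry.get_state();c=viewer.get_calibration("wrist");im=viewer.camera("wrist");cv2.imwrite("pics/w2.png",im)
np.savez("w2.npz",mtx=c["mtx"],cam_to_world=c["cam_to_world"])
print(st["t"],st["tool_pos"],st["tool_rot"],st["contact_force"],search_frame("wrist","lid"), proj("wrist",[.484,-.137,.019],c))
E
```

```text
2.6333 [ 0.48355635 -0.1373012   0.25346951] [ 7.65795353e-01  6.43084293e-01  2.27289168e-04 -1.32254077e-04] [-0.73374434  0.9936756   0.09307978] [{'box': [66.8, 193.7, 197.7, 313.9], 'confidence': 0.89}, {'box': [289.5, 293.7, 402.9, 395.8], 'confidence': 0.61}, {'box': [255.4, 124.0, 386.9, 254.2], 'confidence': 0.57}] [318.80706461 192.66636069]
```

View pics/w2.png

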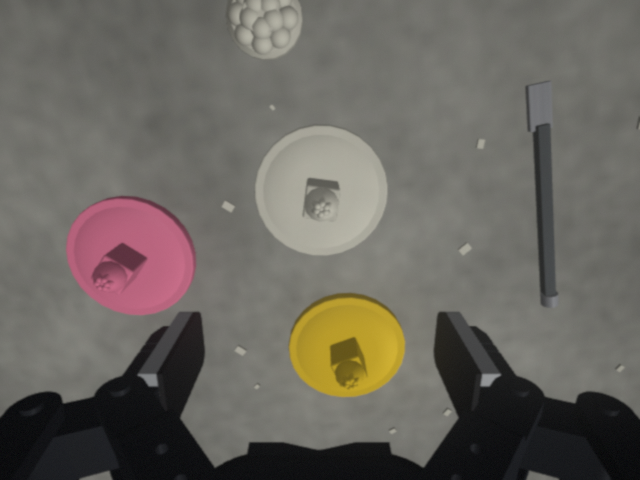

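The cream lid is at (321,190), with the finial's dark near face spanning (308,178) to (340,190). The notch colour threshold needs retuning.

```bash
python3 - <<'E'
from h import *
im=cv2.imread("pics/w1.png"); 
for p in ((285,162),(354,159),(256,220),(384,219),(289,271),(351,270),(320,150),(370,185),(450,80)): print(p,im[p[1],p[0]].tolist(),end=" ")
w=cv2.imread("pics/w2.png"); print()
c=dict(np.load("w2.npz"))
# disc fit
g=cv2.GaussianBlur(w,(3,3),0).min(2).astype(int);b=g[115:265,245:400]; print(np.percentile(b,[5,50,95]))
for thr in (125,135,145):
    cs,_=cv2.findContours((b>thr).astype(np.uint8),cv2.RETR_EXTERNAL,cv2.CHAIN_APPROX_NONE);e=cv2.fitEllipse(cv2.convexHull(max(cs,key=cv2.contourArea))+np.array([245,115]));print(thr,e,onz(None,*e[0],.019,c).round(4))
f=g[165:230,295:355]; 
cv2.imwrite("pics/w2c.png",np.hstack([cv2.resize(w[165:230,290:355],(390,390),interpolation=cv2.INTER_CUBIC),cv2.resize(cv2.imread("pics/w1.png")[125:305,235:415],(390,390))]))
E
```

```text
(285, 162) [125, 124, 122] (354, 159) [125, 124, 121] (256, 220) [124, 124, 120] (384, 219) [125, 123, 121] (289, 271) [122, 122, 119] (351, 270) [124, 124, 121] (320, 150) [165, 178, 179] (370, 185) [166, 179, 180] (450, 80) [123, 130, 130] 
[107. 142. 163.]
125 ((321.1641845703125, 190.69827270507812), (130.23573303222656, 133.06581115722656), 93.64434814453125) [ 0.4864 -0.1356  0.019 ]
135 ((321.0859375, 190.56729125976562), (129.0098114013672, 131.5545654296875), 90.97382354736328) [ 0.4863 -0.1355  0.019 ]
145 ((321.1073303222656, 190.5333251953125), (127.54364776611328, 129.9233856201172), 89.83214569091797) [ 0.4864 -0.1354  0.019 ]
```

View pics/w2c.png

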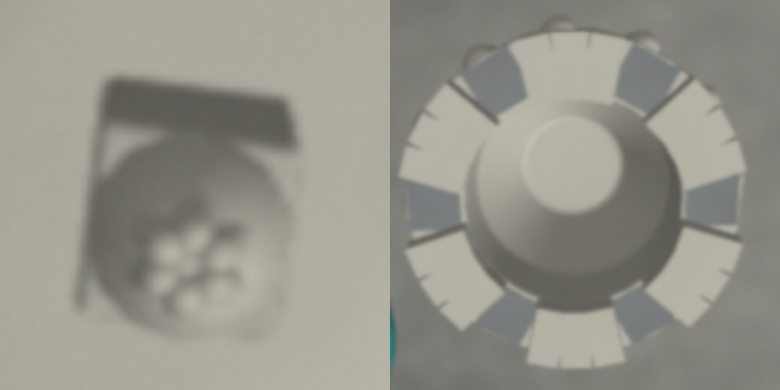

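```bash
sed -i 's/(im\[:,:,0\]-im\[:,:,2\]>12)&(im.max(2)>90)/(cv2.GaussianBlur(im.astype(np.float32),(3,3),0)@np.array([1,0,-1.])>-2.5)\&(im.max(2)>100)\&(im.max(2)<150)/; s/>60\]/>150]/' urn.py; python3 urn.py; python3 - <<'E'
from h import *
c=dict(np.load("w2.npz"))
for a,b,z in (((308,178),(338,181.3),.019),((307.5,185.5),(339.5,189.7),.055)):
    A,B=onz(None,*a,z,c),onz(None,*b,z,c);d=B-A;print(A,B,np.linalg.norm(d),np.degrees(np.arctan2(d[1],d[0])))
c1=dict(np.load("w1.npz"))
T=tri([ray(None,321.1,190.6,c),ray("top",366.4,258.8)]);print("lid wrist+top",T)
print("rim: wrist+top+scene",tri([ray(None,320,217,c1),ray("top",174.5,238.5),ray("scene",469.5,292)]),tri([ray(None,320,217,c1),ray("top",174.5,238.5)]))
E
```

```text
[[284.0, 162.0], [352.0, 161.0], [384.0, 218.0], [254.0, 221.0], [289.0, 271.0], [351.0, 270.0], [234.0, 284.0]] [np.int32(560), np.int32(559), np.int32(444), np.int32(453), np.int32(414), np.int32(406), np.int32(323)]
0.095 [0.5039 0.1704] ang mod60 49.38656404909372 r 0.05134745839407896 rms 0.009788344686703738
0.101 [0.5044 0.1722] ang mod60 49.39160602463385 r 0.05025049240032169 rms 0.009622588982353714
0.105 [0.5047 0.1735] ang mod60 49.39466271647429 r 0.04951914024157667 rms 0.009512282410203266
[ 0.47685877 -0.12228203  0.019     ] [ 0.5025743  -0.12979254  0.019     ] 0.026789852371984484 -16.28103741745042
[ 0.47751463 -0.12155314  0.055     ] [ 0.50222622 -0.12936319  0.055     ] 0.02591639614881443 -17.539038792691972
lid wrist+top [ 0.48597319 -0.13797101  0.00776035]
rim: wrist+top+scene [0.50952636 0.17602904 0.0980849 ] [0.50883541 0.17604977 0.10239089]
```

```bash
sed -i 's/s\[i,4\]>150\]/s[i,4]>150 and ce[i][0]>240]/' urn.py; python3 urn.py; python3 -c "
from h import *
print(move([0.486,-0.137,0.14],-17))"
```

```text
[[284.0, 162.0], [352.0, 161.0], [384.0, 218.0], [254.0, 221.0], [289.0, 271.0], [351.0, 270.0]] [np.int32(560), np.int32(559), np.int32(444), np.int32(453), np.int32(414), np.int32(406), np.int32(323)]
0.095 [0.5086 0.1722] ang mod60 50.829613306172014 r 0.04678786820164683 rms 0.00028879484011546156
0.101 [0.5089 0.1739] ang mod60 50.82961378222336 r 0.04578013021526558 rms 0.00028608742179717073
0.105 [0.5091 0.1751] ang mod60 50.82961409937222 r 0.04510830568861529 rms 0.00028423746461999125
(array([-0.0007,  0.0023,  0.1134]), array([-0.  , -0.03,  7.19]))
```

Urn rim is at (0.509, 0.174), with notches at 50.8° mod 60 (rms 0.3 mm). Now I'll descend to a close hover over the finial.

Request:
send_rows(
  commands=[
    [[-0.001, 0.002, 0.11, 0, 0, 7.2], [-0.001, 0.002, 0.11, 0, 0, 7.2], [-0.001, 0.002, 0.11, 0, 0, 7.2], [-0.001, 0.002, 0.11, 0, 0, 7.2], [-0.001, 0.002, 0.11, 0, 0, 7.2], [-0.001, 0.002, 0.11, 0, 0, 7.2]],
  ],
)

```text
t: 3.23
tool_pos: [0.4871, -0.1379, 0.1451]
tool_rot: [0.804, 0.595, 0.001, 0.001]
contact_force: [0.2, -0.4, 0.4]
width: 1.001
grasp_force: 0.0
```

```bash
python3 - <<'E'
from h import *
st=telemetry.get_state();c=viewer.get_calibration("wrist");im=viewer.camera("wrist");cv2.imwrite("pics/w3.png",im)
np.savez("w3.npz",mtx=c["mtx"],cam_to_world=c["cam_to_world"])
print(st["t"],st["tool_pos"])
g=cv2.GaussianBlur(im,(3,3),0).min(2).astype(int)
p=proj("wrist",[.486,-.137,.019],c).astype(int);print(p)
l,t=max(p[0]-140,0),max(p[1]-140,0);b=g[t:t+280,l:l+280]
for thr in (125,140):
    cs,_=cv2.findContours((b>thr).astype(np.uint8),cv2.RETR_EXTERNAL,cv2.CHAIN_APPROX_NONE);e=cv2.fitEllipse(cv2.convexHull(max(cs,key=cv2.contourArea))+np.array([l,t]));print(thr,e,onz(None,*e[0],.019,c).round(4))
c2=dict(np.load("w2.npz"));print(tri([ray(None,*e[0],c),ray(None,321.1,190.6,c2)]))
E
```

```text
3.2333 [ 0.48709406 -0.13786315  0.14511168]
[315 230]
125 ((315.8560485839844, 225.9903564453125), (175.97186279296875, 185.1615753173828), 92.23191833496094) [ 0.487  -0.1343  0.019 ]
140 ((315.89398193359375, 225.8819122314453), (173.86685180664062, 182.81954956054688), 91.3047866821289) [ 0.4871 -0.1343  0.019 ]
[ 0.48581276 -0.13843571  0.00537457]
```

View pics/w3.png

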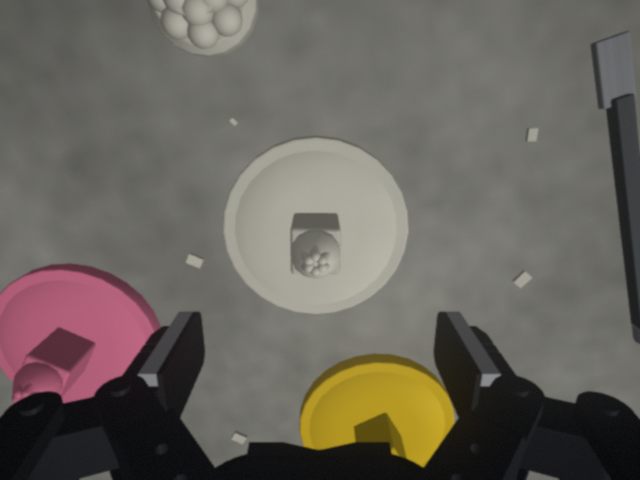

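The jaws are square to the finial (face edge 292–338 px, level at row 213) and it is centred in the jaws. Descending now.

Request:
send_rows(
  commands=[
    [[0.001, -0.001, 0.03, 0, 0, 0], [0.001, -0.001, 0.06, 0, 0, 0], [0.001, -0.001, 0.08, 0, 0, 0], [0.001, -0.001, 0.092, 0, 0, 0], [0.001, -0.001, 0.096, 0, 0, 0], [0.001, -0.001, 0.096, 0, 0, 0], [0.001, -0.001, 0.096, 0, 0, 0]],
  ],
)

```text
t: 3.87
tool_pos: [0.4867, -0.1378, 0.0491]
tool_rot: [0.805, 0.594, 0.001, 0.001]
contact_force: [0.2, -0.4, 0.4]
width: 0.998
grasp_force: 0.0
```

Request:
send_rows(
  commands=[
    [[0, 0, 0, 0, 0, 0], [0, 0, 0, 0, 0, 0], [0, 0, 0, 0, 0, 0], [0, 0, 0, 0, 0, 0], [0, 0, 0, 0, 0, 0], [0, 0, 0, 0, 0, 0], [0, 0, 0, 0, 0, 0], [0, 0, 0, 0, 0, 0], [0, 0, 0, 0, 0, 0], [0, 0, 0, 0, 0, 0]],
  ],
  gripper=0.2,
  squeeze=40,
)

```text
t: 4.7
tool_pos: [0.4853, -0.1375, 0.0478]
tool_rot: [0.805, 0.594, 0.0, 0.0]
contact_force: [-1.3, -0.5, 4.9]
width: 0.323
grasp_force: 40.3
```

Request:
send_rows(
  commands=[
    [[0, 0, -0.01, 0, 0, 0], [0, 0, -0.03, 0, 0, 0], [0, 0, -0.06, 0, 0, 0], [0, 0, -0.09, 0, 0, 0], [0, 0, -0.12, 0, 0, 0], [0, 0, -0.15, 0, 0, 0], [0, 0, -0.17, 0, 0, 0], [0, 0, -0.17, 0, 0, 0], [0, 0, -0.17, 0, 0, 0]],
  ],
)

```text
t: 5.45
tool_pos: [0.4852, -0.1375, 0.2176]
tool_rot: [0.805, 0.594, 0.0, 0.001]
contact_force: [-1.0, 0.1, -4.1]
width: 0.322
grasp_force: 40.4
```

```bash
python3 - <<'E'
from h import *
st=telemetry.get_state();c=viewer.get_calibration("wrist");im=viewer.camera("wrist");cv2.imwrite("pics/w4.png",im)
np.savez("w4.npz",mtx=c["mtx"],cam_to_world=c["cam_to_world"])
sc=viewer.camera("scene")
st2=telemetry.get_state();print(st2["t"],st2["tool_pos"],st2["contact_force"],st2["grasp_force"],st2["moment"])
p=proj("scene",st["tool_pos"]-[0,0,.04]).astype(int);print(p)
a=sc[max(p[1]-120,0):p[1]+120,p[0]-130:p[0]+130]
cv2.imwrite("pics/w4v.png",np.hstack([cv2.resize(im,(500,375)),cv2.resize(a,(300,375))]))
E
```

```text
5.55 [ 0.48358565 -0.13701074  0.21513299] [ 0.3832262   0.17450083 -5.30049347] 40.406254251720384 [-0.0271184   0.01217599 -0.0038902 ]
[258 181]
```

View pics/w4v.png

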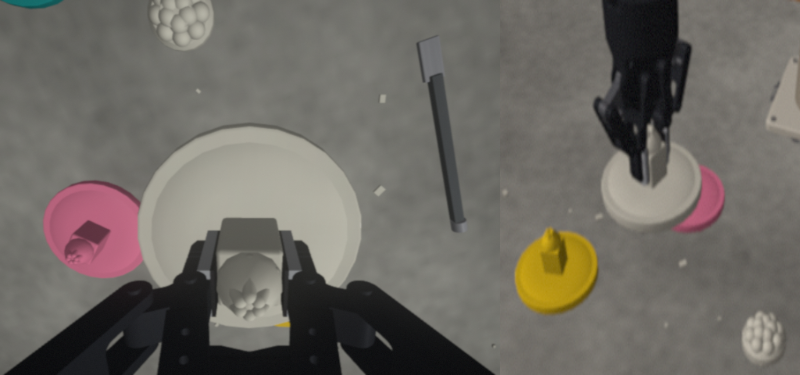

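The lid is held level in the wrist view, and the scene view shows it clear of the bench. Next I'll measure its offset in the hand.

```bash
python3 - <<'E'
from h import *
from scipy.optimize import least_squares
im=cv2.imread("pics/w4.png");c=dict(np.load("w4.npz"));T=c["cam_to_world"]
# tool yaw -17 ; hand frame from camera: known camera->tcp offset from start
R0=R.from_quat([2.18642061e-01,9.75804563e-01,-1.02863724e-03,-2.16262908e-04]).as_matrix();t0=np.array([0.21309716,0.451661,0.25240641])
C0=np.array([[4.26524332e-01,-8.57206737e-01,-2.88571664e-01,.139329215],[9.04475817e-01,4.03986013e-01,1.36816660e-01,.486711954],[-7.01246988e-04,-3.19361726e-01,9.47632627e-01,.374049348],[0,0,0,1]])
Tt=np.eye(4);Tt[:3,:3]=R0;Tt[:3,3]=t0; X=np.linalg.inv(Tt)@C0
def pj(P):
    p=(P-X[:3,3])@X[:3,:3];q=np.c_[p[:,0],-p[:,1],-p[:,2]]@c["mtx"].T;return q[:,:2]/q[:,2:]
g=cv2.GaussianBlur(im,(3,3),0).min(2)
for thr in (118,128,136):
    m=(g>thr).astype(np.uint8);m[:150]=0;m[:,:150]=0;m[:,490:]=0
    cs,_=cv2.findContours(m,cv2.RETR_EXTERNAL,cv2.CHAIN_APPROX_NONE);k=max(cs,key=cv2.contourArea)[:,0].astype(float)
    k=k[k[:,1]<310]
    k=k[(np.hypot(k[:,0]-320,k[:,1]-290)>120)]
    a=np.linspace(0,2*np.pi,180)
    def res(p):
        Q=np.vstack([pj(np.c_[p[0]+.06*np.cos(a),p[1]+.06*np.sin(a),np.full(180,z)]) for z in (p[2],p[2]+.012)])
        h=cv2.convexHull(Q.astype(np.float32));return [cv2.pointPolygonTest(h,(float(x),float(y)),True) for x,y in k[::3]]
    s=least_squares(res,[0,0,.029],loss="soft_l1",x_scale=.01,diff_step=1e-3);print(thr,len(k),s.x.round(4),"px rms",np.sqrt(np.mean(np.square(res(s.x)))))
    res29=lambda p:res([p[0],p[1],.029]);s=least_squares(res29,[0.001,.001],loss="soft_l1",x_scale=.01,diff_step=1e-2);print(s.x.round(4))
E
```

```text
118 557 [-0.0004  0.0034  0.017 ] px rms 10.291799838526362
[-0.0014  0.0024]
128 421 [-0.0028  0.0004  0.0286] px rms 1.0946224461224143
[-0.0028  0.0004]
136 421 [-0.0031  0.0005  0.0292] px rms 1.130121200963492
[-0.0031  0.0005]
```

```bash
python3 -c "
from h import *
print(telemetry.get_state()['tool_pos'],move([0.509,0.1765,0.20],-9.2))"
```

```text
[ 0.48358565 -0.13701074  0.21513299] (array([ 0.3071, -0.0681,  0.0154]), array([-0.24, -0.01, -7.95]))
```

Request:
send_rows(
  commands=[
    [[0.015, -0.003, 0, 0, 0, -1], [0.05, -0.011, 0, 0, 0, -2], [0.085, -0.019, 0, 0, 0, -3], [0.12, -0.027, 0, 0, 0, -4], [0.155, -0.034, 0, 0, 0, -5], [0.19, -0.042, 0, 0, 0, -6], [0.225, -0.05, 0, 0, 0, -7], [0.26, -0.058, 0, 0, 0, -7.8], [0.287, -0.064, 0, 0, 0, -7.8], [0.301, -0.067, 0, 0, 0, -7.8], [0.307, -0.068, 0, 0, 0, -7.8], [0.307, -0.068, 0, 0, 0, -7.8]],
  ],
)

```text
t: 6.55
tool_pos: [0.5098, 0.1765, 0.2154]
tool_rot: [0.762, 0.648, -0.002, -0.0]
contact_force: [0.2, -0.4, -3.5]
width: 0.321
grasp_force: 40.3
```

Request:
send_rows(
  commands=[
    [[0, 0, 0.008, 0, 0, 0], [0, 0, 0.015, 0, 0, 0], [0, 0, 0.015, 0, 0, 0], [0, 0, 0.015, 0, 0, 0]],
  ],
)

```text
t: 6.88
tool_pos: [0.5099, 0.1744, 0.2013]
tool_rot: [0.763, 0.646, -0.001, -0.0]
contact_force: [-0.5, -0.4, -3.8]
width: 0.322
grasp_force: 40.2
```

```bash
python3 - <<'E'
from h import *
im=viewer.camera("top");cv2.imwrite("pics/t5.png",im)
for i in range(3):
    if i: viewer.camera("top")
    st=telemetry.get_state();print(st["t"],st["tool_pos"].round(4),st["contact_force"].round(2),st["moment"].round(3),move([0.509,0.1765,0.20],-9.2,st),st["joint_velocities"].round(3))
E
```

```text
6.9333 [0.5104 0.1747 0.2019] [ 0.26  0.15 -3.61] [ 0.068 -0.04  -0.064] (array([ 0.0015, -0.0017,  0.0019]), array([-0.05,  0.04, -0.26])) [ 0.006 -0.008  0.019  0.002 -0.     0.   ]
6.9833 [0.5107 0.175  0.2023] [-0.07 -0.32 -3.68] [0.036 0.023 0.012] (array([ 0.0012, -0.0019,  0.0023]), array([ 0.  ,  0.01, -0.25])) [ 0.007 -0.004  0.013 -0.001 -0.001  0.001]
7.0333 [0.5109 0.1753 0.2026] [ 0.07 -0.36 -3.02] [-0.022 -0.021  0.027] (array([ 0.0009, -0.002 ,  0.0026]), array([ 0.03, -0.01, -0.23])) [ 0.006 -0.001  0.007  0.     0.001  0.001]
```

```bash
python3 - <<'E'
from h import *
import urn
im=cv2.imread("pics/top0.png");c=viewer.get_calibration("top");np.savez("top0.npz",mtx=c["mtx"],cam_to_world=c["cam_to_world"])
i=im.astype(np.float32);m=(cv2.GaussianBlur(i,(3,3),0)@np.array([1,0,-1.],np.float32)>1).astype(np.uint8)
k=np.zeros_like(m);cv2.circle(k,(175,238),40,1,-1);n,_,s,ce=cv2.connectedComponentsWithStats(m*k)
P=[ce[j] for j in range(1,n) if s[j,4]>15];print(np.round(P,1).tolist())
W=np.array([onz("top",*p,.101,c)[:2] for p in P]);(x,y)=W.mean(0);print("top urn centre",x,y,[round(v) for v in np.degrees(np.arctan2(W[:,1]-y,W[:,0]-x))])
t=cv2.imread("pics/t5.png");g=cv2.GaussianBlur(t,(3,3),0).min(2);q=proj("top",[.51,.173,.172],c);print(q)
cv2.imwrite("pics/t5c.png",cv2.resize(t[160:300,90:260],(680,560),interpolation=cv2.INTER_CUBIC))
E
```

```text
[[179.6, 210.4], [152.4, 220.7], [201.8, 227.8], [146.1, 248.3], [196.5, 256.1], [168.0, 266.9]]
top urn centre 0.5084770804744743 0.17758166359220132 [-9, 51, -69, 110, -129, 171]
[163.67900031 227.48270948]
```

View pics/t5c.png

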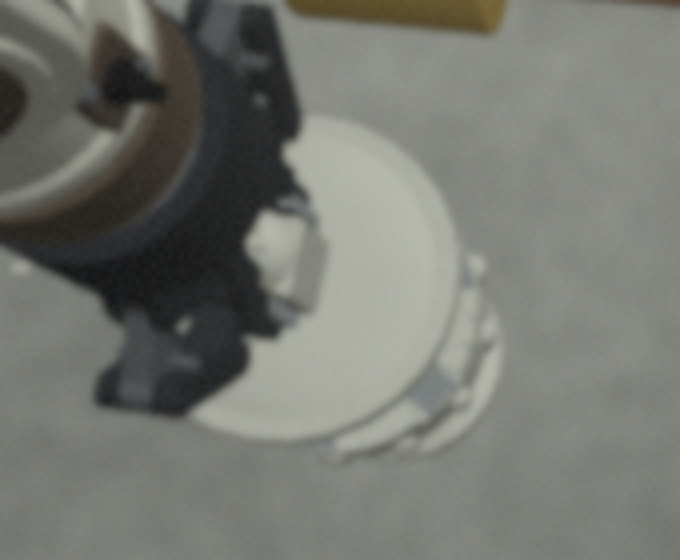

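The lid hovers over the urn. Its visible arc in this crop runs (325,114), (463,265), (285,440). I'll compare its centre with the urn's in the same camera.

```bash
python3 - <<'E'
from h import *
from scipy.optimize import least_squares
c=viewer.get_calibration("top");t=cv2.imread("pics/t5.png");g=cv2.GaussianBlur(t,(3,3),0).min(2)
a=np.linspace(0,2*np.pi,120)
k=np.array([(325,114),(400,150),(445,200),(463,265),(450,330),(415,385),(350,425),(285,440),(220,425)])/4+[90,160]
# refine each along the radial direction by half-level crossing
ctr=np.array([161.,228.]);
pts=[]
for p in k:
    d=(p-ctr)/np.linalg.norm(p-ctr);s=np.arange(-4,4.1,.25);v=cv2.remap(g.astype(np.float32),*[np.array([[(p+d*x)[i] for x in s]],np.float32) for i in (0,1)],cv2.INTER_LINEAR)[0]
    i=np.argmin(np.gradient(v));pts.append(p+d*s[i])
pts=np.array(pts);print(pts.round(1).tolist())
def res(p):
    Q=np.array([proj("top",[p[0]+.06*np.cos(b),p[1]+.06*np.sin(b),z],c) for b in a for z in (.173,.161)])
    h=cv2.convexHull(Q.astype(np.float32));return [cv2.pointPolygonTest(h,(float(x),float(y)),True) for x,y in pts]
s=least_squares(res,[.51,.173],loss="soft_l1",x_scale=.01,diff_step=1e-3);print(s.x,np.round(res(s.x),1))
E
```

```text
[[171.1, 189.2], [190.0, 197.5], [200.8, 210.2], [203.3, 226.3], [200.4, 241.8], [192.0, 254.8], [177.0, 265.1], [161.2, 269.3], [144.8, 266.7]]
[0.51131752 0.17908592] [ 2.   0.2 -1.   0.1  0.   0.1  0.5  0.1  0.1]
```

Both cameras agree on shifting about 2.5 mm in -x (they differ by ±1.5 mm in y), so I'll correct that and lower in stages.

Request:
send_rows(
  commands=[
    [[0, -0.0025, 0.006, 0, 0, 0], [0, -0.0025, 0.016, 0, 0, 0], [0, -0.0025, 0.026, 0, 0, 0], [0, -0.0025, 0.034, 0, 0, 0], [0, -0.0025, 0.038, 0, 0, 0], [0, -0.0025, 0.038, 0, 0, 0], [0, -0.0025, 0.038, 0, 0, 0], [0, -0.0025, 0.038, 0, 0, 0]],
  ],
)

```text
t: 7.7
tool_pos: [0.5084, 0.1765, 0.1646]
tool_rot: [0.762, 0.647, 0.0, 0.0]
contact_force: [0.3, 0.1, -4.1]
width: 0.324
grasp_force: 40.3
```

Request:
send_rows(
  commands=[
    [[0, 0, 0.001, 0, 0, 0], [0, 0, 0.002, 0, 0, 0], [0, 0, 0.003, 0, 0, 0], [0, 0, 0.003, 0, 0, 0], [0, 0, 0.003, 0, 0, 0]],
  ],
)

```text
t: 8.12
tool_pos: [0.5081, 0.1764, 0.1613]
tool_rot: [0.762, 0.647, -0.0, 0.0]
contact_force: [-0.6, -0.3, -2.6]
width: 0.322
grasp_force: 40.3
```

Request:
send_rows(
  commands=[
    [[0, 0, 0.0005, 0, 0, 0], [0, 0, 0.001, 0, 0, 0], [0, 0, 0.0015, 0, 0, 0], [0, 0, 0.002, 0, 0, 0], [0, 0, 0.002, 0, 0, 0]],
  ],
)

```text
t: 8.53
tool_pos: [0.5081, 0.1764, 0.1591]
tool_rot: [0.762, 0.647, -0.0, -0.0]
contact_force: [0.3, -0.2, -4.0]
width: 0.32
grasp_force: 40.3
```

Request:
send_rows(
  commands=[
    [[0, 0, 0.0005, 0, 0, 0], [0, 0, 0.001, 0, 0, 0], [0, 0, 0.0015, 0, 0, 0], [0, 0, 0.0015, 0, 0, 0]],
  ],
)

```text
t: 8.87
tool_pos: [0.5081, 0.1764, 0.1579]
tool_rot: [0.762, 0.647, 0.0, 0.0]
contact_force: [0.4, -0.0, -2.2]
width: 0.321
grasp_force: 40.4
```

Request:
send_rows(
  commands=[
    [[0, 0, 0.0003, 0, 0, 0], [0, 0, 0.0006, 0, 0, 0], [0, 0, 0.001, 0, 0, 0], [0, 0, 0.001, 0, 0, 0]],
  ],
)

```text
t: 9.2
tool_pos: [0.5082, 0.1764, 0.1579]
tool_rot: [0.762, 0.647, 0.0, 0.0]
contact_force: [-2.8, -0.6, 4.7]
width: 0.327
grasp_force: 41.4
```

Contact came at TCP z = 0.158, exactly 7 mm too high, so the joggles are on the rim and the lid's x axis lies the other way. I'll raise it slightly, turn 30° and lower again.

Request:
send_rows(
  commands=[
    [[0, 0, -0.003, 0, 0, 0], [0, 0, -0.006, 0, 0, -3], [0, 0, -0.006, 0, 0, -8], [0, 0, -0.006, 0, 0, -13], [0, 0, -0.006, 0, 0, -18], [0, 0, -0.006, 0, 0, -23], [0, -0.001, -0.006, 0, 0, -27], [0, -0.001, -0.006, 0, 0, -30], [0, -0.001, -0.006, 0, 0, -30], [0, -0.001, -0.006, 0, 0, -30], [0, -0.001, -0.006, 0, 0, -30]],
  ],
)

```text
t: 10.12
tool_pos: [0.5072, 0.1765, 0.1625]
tool_rot: [0.569, 0.822, -0.0, -0.0]
contact_force: [0.3, 0.5, -3.3]
width: 0.324
grasp_force: 40.3
```

Request:
send_rows(
  commands=[
    [[0, 0, 0.001, 0, 0, 0], [0, 0, 0.002, 0, 0, 0], [0, 0, 0.003, 0, 0, 0], [0, 0, 0.004, 0, 0, 0], [0, 0, 0.0045, 0, 0, 0], [0, 0, 0.0045, 0, 0, 0]],
  ],
)

```text
t: 10.62
tool_pos: [0.507, 0.1765, 0.1581]
tool_rot: [0.569, 0.822, -0.0, -0.0]
contact_force: [-0.4, 0.1, -2.4]
width: 0.324
grasp_force: 40.3
```

Request:
send_rows(
  commands=[
    [[0, 0, 0.0005, 0, 0, 0], [0, 0, 0.001, 0, 0, 0], [0, 0, 0.0015, 0, 0, 0], [0, 0, 0.002, 0, 0, 0], [0, 0, 0.002, 0, 0, 0]],
  ],
)

```text
t: 11.03
tool_pos: [0.5071, 0.1765, 0.1562]
tool_rot: [0.569, 0.822, -0.0, -0.0]
contact_force: [-0.6, -0.2, -3.9]
width: 0.321
grasp_force: 40.3
```

The lid has passed 0.158 freely, so the joggles are entering the notches. Continuing gently.

Request:
send_rows(
  commands=[
    [[0, 0, 0.0005, 0, 0, 0], [0, 0, 0.001, 0, 0, 0], [0, 0, 0.0015, 0, 0, 0], [0, 0, 0.002, 0, 0, 0], [0, 0, 0.0025, 0, 0, 0], [0, 0, 0.0025, 0, 0, 0]],
  ],
)

```text
t: 11.53
tool_pos: [0.5071, 0.1765, 0.1537]
tool_rot: [0.569, 0.822, -0.0, -0.0]
contact_force: [-0.9, -0.5, -3.5]
width: 0.321
grasp_force: 40.3
```

Request:
send_rows(
  commands=[
    [[0, 0, 0.0004, 0, 0, 0], [0, 0, 0.0008, 0, 0, 0], [0, 0, 0.0012, 0, 0, 0], [0, 0, 0.0015, 0, 0, 0], [0, 0, 0.0015, 0, 0, 0]],
  ],
)

```text
t: 11.95
tool_pos: [0.5071, 0.1765, 0.1522]
tool_rot: [0.569, 0.822, -0.0, -0.0]
contact_force: [0.2, -0.2, -3.6]
width: 0.325
grasp_force: 40.3
```

Request:
send_rows(
  commands=[
    [[0, 0, 0.0003, 0, 0, 0], [0, 0, 0.0006, 0, 0, 0], [0, 0, 0.0008, 0, 0, 0], [0, 0, 0.0008, 0, 0, 0]],
  ],
)

```text
t: 12.28
tool_pos: [0.5071, 0.1765, 0.1514]
tool_rot: [0.569, 0.822, -0.0, -0.0]
contact_force: [-0.3, -0.5, -3.2]
width: 0.321
grasp_force: 40.3
```

Request:
send_rows(
  commands=[
    [[0, 0, 0.0003, 0, 0, 0], [0, 0, 0.0006, 0, 0, 0], [0, 0, 0.0006, 0, 0, 0], [0, 0, 0.0006, 0, 0, 0]],
  ],
)

```text
t: 12.62
tool_pos: [0.5071, 0.1765, 0.1509]
tool_rot: [0.569, 0.822, -0.0, 0.0]
contact_force: [-0.1, -0.2, -3.8]
width: 0.324
grasp_force: 40.3
```

```bash
python3 - <<'E'
from h import *
for i in range(3):
    st=telemetry.get_state();print(st["t"],st["tool_pos"].round(4),st["contact_force"].round(2),st["moment"].round(3))
    c=viewer.get_calibration("wrist");im=viewer.camera("wrist")
cv2.imwrite("pics/w6.png",im);np.savez("w6.npz",mtx=c["mtx"],cam_to_world=c["cam_to_world"])
cv2.imwrite("pics/s6.png",viewer.camera("scene"));cv2.imwrite("pics/t6.png",viewer.camera("top"))
E
```

```text
12.6167 [0.5071 0.1765 0.1509] [-0.14 -0.16 -3.84] [-0.021  0.03   0.005]
12.6667 [0.5072 0.1766 0.1509] [ 0.22 -0.61 -4.01] [-0.   -0.03  0.01]
12.7167 [0.5071 0.1765 0.1509] [ 0.16  0.41 -2.98] [-0.02   0.003  0.043]
```

The lid hangs just above its seat and is free. While it is, I'll feel the sideways play with light touches to centre it.

Request:
send_rows(
  commands=[
    [[0, 0.0005, -0.0006, 0, 0, 0], [0, 0.001, -0.0006, 0, 0, 0], [0, 0.0015, -0.0006, 0, 0, 0], [0, 0.0015, -0.0006, 0, 0, 0]],
  ],
)

```text
t: 13.2
tool_pos: [0.5087, 0.1771, 0.1515]
tool_rot: [0.569, 0.822, 0.0, 0.0]
contact_force: [0.2, -0.2, -4.3]
width: 0.322
grasp_force: 40.3
```

Request:
send_rows(
  commands=[
    [[0, 0.0003, 0, 0, 0, 0], [0, 0.0006, 0, 0, 0, 0], [0, 0.0006, 0, 0, 0, 0]],
  ],
)

```text
t: 13.45
tool_pos: [0.5092, 0.1773, 0.1515]
tool_rot: [0.569, 0.822, 0.0, 0.0]
contact_force: [0.4, -0.4, -4.4]
width: 0.32
grasp_force: 40.3
```

Request:
send_rows(
  commands=[
    [[0, 0.0003, 0, 0, 0, 0], [0, 0.0006, 0, 0, 0, 0], [0, 0.0006, 0, 0, 0, 0]],
  ],
)

```text
t: 13.7
tool_pos: [0.5097, 0.1775, 0.1515]
tool_rot: [0.569, 0.822, 0.0, 0.0]
contact_force: [-0.4, -0.0, -3.8]
width: 0.317
grasp_force: 40.3
```

Request:
send_rows(
  commands=[
    [[0, 0.0003, 0, 0, 0, 0], [0, 0.0006, 0, 0, 0, 0], [0, 0.0006, 0, 0, 0, 0]],
  ],
)

```text
t: 13.95
tool_pos: [0.5102, 0.1776, 0.1514]
tool_rot: [0.569, 0.822, -0.0, -0.0]
contact_force: [-0.4, -0.8, -3.1]
width: 0.322
grasp_force: 40.3
```

Request:
send_rows(
  commands=[
    [[0, 0.0003, 0, 0, 0, 0], [0, 0.0006, 0, 0, 0, 0], [0, 0.0006, 0, 0, 0, 0]],
  ],
)

```text
t: 14.2
tool_pos: [0.5104, 0.1777, 0.1513]
tool_rot: [0.569, 0.822, -0.001, -0.0]
contact_force: [-1.3, -1.0, -3.6]
width: 0.32
grasp_force: 40.3
```

Contact on the +y side came at about +3.3 mm. Now the other side.

Request:
send_rows(
  commands=[
    [[0, -0.001, 0, 0, 0, 0], [0, -0.002, 0, 0, 0, 0], [0, -0.003, 0, 0, 0, 0], [0, -0.004, 0, 0, 0, 0], [0, -0.0048, 0, 0, 0, 0], [0, -0.0048, 0, 0, 0, 0]],
  ],
)

```text
t: 14.7
tool_pos: [0.5063, 0.1762, 0.1516]
tool_rot: [0.569, 0.822, 0.0, 0.0]
contact_force: [0.5, -0.3, -3.7]
width: 0.323
grasp_force: 40.3
```

Request:
send_rows(
  commands=[
    [[0, -0.0003, 0, 0, 0, 0], [0, -0.0006, 0, 0, 0, 0], [0, -0.0006, 0, 0, 0, 0]],
  ],
)

```text
t: 14.95
tool_pos: [0.5061, 0.1761, 0.1517]
tool_rot: [0.569, 0.822, 0.0, 0.0]
contact_force: [1.1, 0.5, -4.8]
width: 0.319
grasp_force: 40.3
```

Request:
send_rows(
  commands=[
    [[0, -0.0003, 0, 0, 0, 0], [0, -0.0006, 0, 0, 0, 0], [0, -0.0006, 0, 0, 0, 0]],
  ],
)

```text
t: 15.2
tool_pos: [0.5059, 0.1761, 0.1517]
tool_rot: [0.569, 0.822, 0.001, 0.0]
contact_force: [2.2, 0.0, -4.6]
width: 0.32
grasp_force: 40.1
```

Request:
send_rows(
  commands=[
    [[0, 0.001, 0, 0, 0, 0], [0, 0.002, 0, 0, 0, 0], [0, 0.003, 0, 0, 0, 0], [0.0007, 0.0033, 0, 0, 0, 0], [0.0014, 0.0033, 0, 0, 0, 0], [0.0014, 0.0033, 0, 0, 0, 0]],
  ],
)

```text
t: 15.7
tool_pos: [0.5075, 0.1783, 0.1513]
tool_rot: [0.569, 0.822, -0.0, -0.0]
contact_force: [-0.3, -0.2, -3.8]
width: 0.321
grasp_force: 40.3
```

Request:
send_rows(
  commands=[
    [[0.0004, 0, 0, 0, 0, 0], [0.0007, 0, 0, 0, 0, 0], [0.0007, 0, 0, 0, 0, 0]],
  ],
)

```text
t: 15.95
tool_pos: [0.5074, 0.1789, 0.1515]
tool_rot: [0.569, 0.822, -0.0, -0.0]
contact_force: [0.7, -0.5, -2.9]
width: 0.316
grasp_force: 40.3
```

Request:
send_rows(
  commands=[
    [[0.0004, 0, 0, 0, 0, 0], [0.0007, 0, 0, 0, 0, 0], [0.0007, 0, 0, 0, 0, 0]],
  ],
)

```text
t: 16.2
tool_pos: [0.5072, 0.1793, 0.1515]
tool_rot: [0.569, 0.822, -0.0, 0.0]
contact_force: [-0.8, -1.3, -3.1]
width: 0.321
grasp_force: 40.3
```

Request:
send_rows(
  commands=[
    [[0.0003, 0, 0, 0, 0, 0], [0.0006, 0, 0, 0, 0, 0], [0.0006, 0, 0, 0, 0, 0]],
  ],
)

```text
t: 16.45
tool_pos: [0.5072, 0.1795, 0.1515]
tool_rot: [0.569, 0.822, -0.0, 0.001]
contact_force: [0.3, -3.4, -3.8]
width: 0.321
grasp_force: 40.3
```

Request:
send_rows(
  commands=[
    [[-0.001, 0, 0, 0, 0, 0], [-0.002, 0, 0, 0, 0, 0], [-0.003, 0, 0, 0, 0, 0], [-0.004, 0, 0, 0, 0, 0], [-0.005, 0, 0, 0, 0, 0], [-0.005, 0, 0, 0, 0, 0]],
  ],
)

```text
t: 16.95
tool_pos: [0.509, 0.1755, 0.1516]
tool_rot: [0.569, 0.822, 0.0, -0.0]
contact_force: [0.4, -0.2, -3.4]
width: 0.324
grasp_force: 40.3
```

Request:
send_rows(
  commands=[
    [[-0.0004, 0, 0, 0, 0, 0], [-0.0007, 0, 0, 0, 0, 0], [-0.0007, 0, 0, 0, 0, 0]],
  ],
)

```text
t: 17.2
tool_pos: [0.5091, 0.1748, 0.1515]
tool_rot: [0.569, 0.822, 0.0, -0.0]
contact_force: [-0.6, 0.1, -4.0]
width: 0.323
grasp_force: 40.3
```

Request:
send_rows(
  commands=[
    [[-0.0004, 0, 0, 0, 0, 0], [-0.0007, 0, 0, 0, 0, 0], [-0.0007, 0, 0, 0, 0, 0]],
  ],
)

```text
t: 17.45
tool_pos: [0.5093, 0.1741, 0.1515]
tool_rot: [0.569, 0.822, 0.0, 0.0]
contact_force: [-0.3, 0.5, -4.0]
width: 0.32
grasp_force: 40.3
```

Request:
send_rows(
  commands=[
    [[-0.0004, 0, 0, 0, 0, 0], [-0.0007, 0, 0, 0, 0, 0], [-0.0007, 0, 0, 0, 0, 0]],
  ],
)

```text
t: 17.7
tool_pos: [0.5096, 0.1734, 0.1515]
tool_rot: [0.569, 0.822, -0.0, 0.0]
contact_force: [1.0, -0.8, -3.3]
width: 0.323
grasp_force: 40.3
```

Request:
send_rows(
  commands=[
    [[-0.0003, 0, 0, 0, 0, 0], [-0.0006, 0, 0, 0, 0, 0], [-0.0006, 0, 0, 0, 0, 0]],
  ],
)

```text
t: 17.95
tool_pos: [0.5098, 0.1729, 0.1515]
tool_rot: [0.569, 0.822, -0.0, 0.0]
contact_force: [-0.3, 0.0, -4.3]
width: 0.317
grasp_force: 40.3
```

Request:
send_rows(
  commands=[
    [[-0.0003, 0, 0, 0, 0, 0], [-0.0006, 0, 0, 0, 0, 0], [-0.0006, 0, 0, 0, 0, 0]],
  ],
)

```text
t: 18.2
tool_pos: [0.51, 0.1724, 0.1515]
tool_rot: [0.569, 0.822, 0.0, -0.0]
contact_force: [0.8, 0.4, -4.2]
width: 0.324
grasp_force: 40.3
```

Request:
send_rows(
  commands=[
    [[-0.0003, 0, 0, 0, 0, 0], [-0.0006, 0, 0, 0, 0, 0], [-0.0006, 0, 0, 0, 0, 0]],
  ],
)

```text
t: 18.45
tool_pos: [0.5101, 0.1721, 0.1515]
tool_rot: [0.569, 0.822, 0.0, -0.0]
contact_force: [0.1, 0.2, -4.4]
width: 0.323
grasp_force: 40.3
```

The free range is centred near TCP (0.5085, 0.176). I'll go there and lower until it touches.

Request:
send_rows(
  commands=[
    [[0.001, 0, 0, 0, 0, 0], [0.002, 0, 0, 0, 0, 0], [0.003, 0, 0, 0, 0, 0], [0.004, 0, 0, 0, 0, 0], [0.0045, 0, 0, 0, 0, 0], [0.0045, 0, 0.0004, 0, 0, 0], [0.0045, 0, 0.0007, 0, 0, 0], [0.0045, 0, 0.0007, 0, 0, 0]],
  ],
)

```text
t: 19.12
tool_pos: [0.5086, 0.1761, 0.1509]
tool_rot: [0.569, 0.822, 0.0, 0.0]
contact_force: [-1.7, 1.0, -2.8]
width: 0.328
grasp_force: 40.3
```

Request:
send_rows(
  commands=[
    [[0, 0, 0.0002, 0, 0, 0], [0, 0, 0.0004, 0, 0, 0], [0, 0, 0.0004, 0, 0, 0]],
  ],
)

```text
t: 19.37
tool_pos: [0.5086, 0.1761, 0.1509]
tool_rot: [0.569, 0.822, 0.0, 0.0]
contact_force: [-1.9, -1.0, 0.6]
width: 0.323
grasp_force: 40.9
```

Request:
send_rows(
  commands=[
    [[0, 0, 0.0002, 0, 0, 0], [0, 0, 0.0004, 0, 0, 0], [0, 0, 0.0004, 0, 0, 0]],
  ],
)

```text
t: 19.62
tool_pos: [0.5087, 0.1761, 0.1509]
tool_rot: [0.569, 0.822, 0.0, 0.0]
contact_force: [-2.5, -0.5, 4.8]
width: 0.322
grasp_force: 41.4
```

Seated at 0.1509, exactly 7.0 mm below the earlier high stand. I'll relieve the force, release and withdraw.

Request:
send_rows(
  commands=[
    [[0, 0, -0.0003, 0, 0, 0], [0, 0, -0.0006, 0, 0, 0], [0, 0, -0.0006, 0, 0, 0]],
  ],
)

```text
t: 19.87
tool_pos: [0.5087, 0.1761, 0.1509]
tool_rot: [0.569, 0.822, 0.0, 0.0]
contact_force: [-3.2, -0.5, 4.1]
width: 0.322
grasp_force: 41.3
```

Request:
send_rows(
  commands=[
    [[0, 0, 0, 0, 0, 0], [0, 0, 0, 0, 0, 0], [0, 0, 0, 0, 0, 0], [0, 0, 0, 0, 0, 0], [0, 0, 0, 0, 0, 0], [0, 0, 0, 0, 0, 0], [0, 0, 0, 0, 0, 0], [0, 0, 0, 0, 0, 0]],
  ],
  gripper=0.9,
)

```text
t: 20.53
tool_pos: [0.5087, 0.176, 0.1506]
tool_rot: [0.569, 0.822, 0.0, 0.0]
contact_force: [0.2, -0.5, 0.4]
width: 0.903
grasp_force: 0.0
```

Request:
send_rows(
  commands=[
    [[0, 0, -0.01, 0, 0, 0], [0, 0, -0.03, 0, 0, 0], [0, 0, -0.06, 0, 0, 0], [0, 0, -0.09, 0, 0, 0], [-0.03, 0, -0.11, 0, 0, 0], [-0.06, 0, -0.12, 0, 0, 0], [-0.06, 0, -0.12, 0, 0, 0], [-0.06, 0, -0.12, 0, 0, 0]],
  ],
)

```text
t: 21.2
tool_pos: [0.5306, 0.1189, 0.2722]
tool_rot: [0.57, 0.822, 0.001, 0.001]
contact_force: [-0.9, 0.5, -0.2]
width: 0.898
grasp_force: 0.0
```

```bash
python3 - <<'E'
from h import *
from scipy.optimize import least_squares
st=telemetry.get_state();print(st["t"],st["tool_pos"].round(3),st["contact_force"].round(1))
c=viewer.get_calibration("wrist");im=viewer.camera("wrist");sc=viewer.camera("scene")
ct=viewer.get_calibration("wrist")
g=cv2.GaussianBlur(im,(3,3),0).min(2);p=proj("wrist",[.509,.174,.122],c);print(p)
k=np.zeros_like(g);cv2.circle(k,tuple(int(x) for x in p),150,1,-1)
for thr in (128,138):
    cs,_=cv2.findContours(((g>thr)*k).astype(np.uint8),cv2.RETR_EXTERNAL,cv2.CHAIN_APPROX_NONE);q=cv2.convexHull(max(cs,key=cv2.contourArea));e=cv2.fitEllipse(q);print(e,onz(None,*e[0],.120,c).round(4))
q=proj("scene",[.509,.174,.08]).astype(int)
a=sc[q[1]-100:q[1]+90,q[0]-110:q[0]+110]
cv2.imwrite("pics/fin.png",np.hstack([cv2.resize(im,(400,375)),cv2.resize(a,(400,375),interpolation=cv2.INTER_CUBIC)]))
E
```

```text
21.2 [0.531 0.119 0.272] [-0.9  0.5 -0.2]
[316.71275336 132.95812811]
((317.3658142089844, 124.72418212890625), (182.8980255126953, 188.68882751464844), 177.716064453125) [0.5076 0.1789 0.12  ]
((317.3143310546875, 124.68317413330078), (181.2880096435547, 187.09283447265625), 178.33352661132812) [0.5076 0.1789 0.12  ]
```

View pics/fin.png

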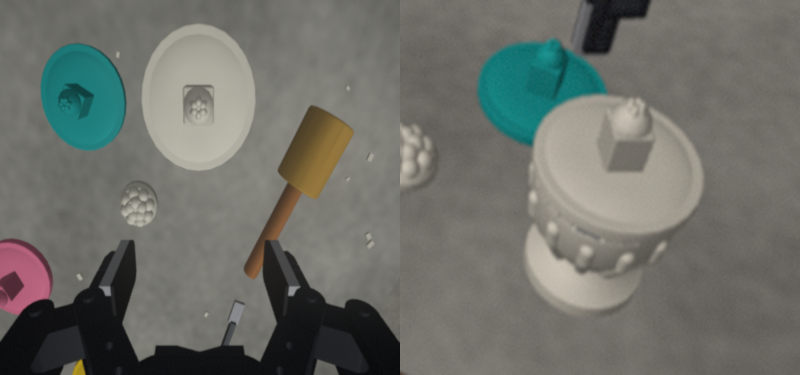

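The final view shows the lid level on the urn, with no gap or visible joggles, and the rosette and mallet undisturbed. One centring check from the top camera follows.

```bash
python3 - <<'E'
from h import *
from scipy.optimize import least_squares
c=viewer.get_calibration("top");t=viewer.camera("top");g=cv2.GaussianBlur(t,(3,3),0).min(2).astype(np.float32)
p0=proj("top",[.5085,.1776,.123],c);pts=[];A=np.linspace(0,2*np.pi,48,endpoint=False)
for a in A:
    d=np.array([np.cos(a),np.sin(a)]);s=np.arange(33,46,.25)
    v=cv2.remap(g,*[np.array([p0[i]+d[i]*s],np.float32) for i in (0,1)],cv2.INTER_LINEAR)[0]
    gr=np.gradient(v);i=gr.argmin()
    if v[max(i-8,0)]>135 and gr[i]<-2: pts.append(p0+d*s[i])
pts=np.array(pts);b=np.linspace(0,2*np.pi,120)
def res(p):
    Q=np.array([proj("top",[p[0]+.06*np.cos(x),p[1]+.06*np.sin(x),z],c) for x in b for z in (.122,.110)])
    h=cv2.convexHull(Q.astype(np.float32));return [cv2.pointPolygonTest(h,(float(x),float(y)),True) for x,y in pts]
s=least_squares(res,[.509,.177],loss="soft_l1",f_scale=.5,x_scale=.01,diff_step=1e-3);print(len(pts),s.x,np.median(np.abs(res(s.x))))
E
```

```text
37 [0.50986135 0.17810846] 0.7830723277027175
```

```bash
python3 -c "
from station import robot
print(robot.close_job())"
```

```text
the job is handed in; nothing more can be done
None
```

The lid is home on the urn's rim with its joggles in the notches, level and centred to about 1.5 mm by the top camera, released at about 20 s, with the mallet, chisel and rosette left alone; the job is handed in, and no verdict came back.

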